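# Pack two flux jars under a quarter-turn cover and hold it on its seal

### The arm

A 6-joint arm with a two-finger parallel gripper is mounted at the origin on a cart in front of the work surface, level with it; the furniture and walls round the work are solid. World frame = base frame: x ahead of the robot, y to its left, z up, the work surface at z = 0. Lengths are in mm, angles in rad, forces in N, time in s.
With the tool pointing down it reaches from about 325 to 900 mm from the base axis. Payload 6.1 kg.
Tool frame: the origin (TCP) lies at the very end of the fingers, on their centre line; the grasp point (between the pads) lies 19 mm behind it; z points along the fingers, y is the line along which they close (so a half turn about z gives the same grasp; the last joint's range is limited). The gripper opens to 85 mm and grips with 20 to 120 N. Pads are 22 mm wide; open, the fingers measure 114 mm over their backs; the gripper's body (76 mm by 85 mm) begins 54 mm behind the grasp point. The pads swing forward as they close: fully open they stand 13 mm farther back than shut.
Start: joints at [-1.275, 0.22, 1.526, -0, 1.395, -0.126], TCP at [255.869, -570.216, 231.3] pointing down, gripper open.
Joint ranges: [-2.98, 2.98], [-0.91, 2.08], [0.09, 2.57], [-1.24, 4.39], [0.2, 2.65], [-2.68, 2.68]. Speed limits (rad/s): [2.57, 2.57, 3.01, 3.14, 3.14, 3.14].

### API

Orientations are given as a rotation vector (axis times angle).
In Python, from station import ctrl, kin, eyes gives the robot as it stands. The module is installed in compiled form; this text tells all that it offers. Calls block until the motion is done:
- ctrl.movep(position, orientation): joint-space move of the TCP to a pose.
- ctrl.movel(position, rotation=None, velocity=150): straight line of the TCP; rotation=None keeps the orientation; velocity is the mean speed in mm/s.
- ctrl.movej(angles): joint-space move.
- ctrl.grip(opening): finger opening in mm; the grip force is fixed at half the most; returns when the fingers have stopped.
- ctrl.pause(seconds).
- kin.solve_ik(position, orientation): joint angles nearest the present ones, or None.
- eyes.read_camera(name): name is "side" or "top" or "wrist"; returns (picture, depth): 480x640x3 uint8, red, green, blue; 480x640 float32, mm along the optical axis (not along the pixel's ray), 0 where there is no reading.
- eyes.calibration(name): a dict with "camera_matrix" (3x3 intrinsics, pixels), "camera_from_world" (4x4, takes a point from world to camera coordinates); the wrist camera has in their place "T_tool_cam" (4x4, takes a point from camera to tool coordinates, whose origin is the TCP and whose axes are the flange's). Camera axes: x right, y down, z forward; pixel columns grow to the right and rows downward; lengths in mm; the calibration is good to about 2 mm. The wrist camera is an equidistant fisheye: a pixel r from the principal point sees the ray r / f radians off the axis. A picture is of the moment at which its call begins: read the wrist's pose just before it. calibration takes no time and is no camera call.
A pose or a line that the arm cannot do raises ctrl.PlanningError and nothing moves.
- ctrl.finish_job(): hands the job in; it is judged then, once.
Readings, each from a call of its own:
- ctrl.current_t(): time.
- ctrl.current_q(): joint angles.
- ctrl.current_qd(): joint speeds.
- ctrl.current_tau(): joint torques, N m.
- ctrl.current_tcp_pos(): TCP position.
- ctrl.current_eef_rot(): TCP orientation.
- ctrl.current_ft_force(): force on the tool from outside, world axes, zero at the start.
- ctrl.current_ft_torque(): the same for the moment, N m.
- ctrl.current_width(): finger opening in mm.
- ctrl.current_grasp_force(): force on a finger pad.
Only numpy, scipy, OpenCV 4.12 (cv2) and the standard library are available. Lean on these libraries where they do the work, as an engineer would, in place of code of your own. Each camera call takes 0.05 s, during which the arm holds its last target. There are 200 camera calls.

### The job

Stand the two flux jars upright in the aluminium base, one in each cell, then set the blue cover over them, squarely round the base's walls and resting on the rubber seal. Turn the black quarter-turn bar on the cover clockwise until it lines up with the two white marks, then press the cover straight down until the seal is fully squeezed, and finish while still holding the cover pressed there; leave the loupe and the round wafer box alone.

Things in the scene. Friction and masses are not known exactly. Their poses are not given: they have to be found in the camera images.
- base: Fixed aluminium base. Origin: centre of its underside; x along its long side, z up. Flange 184 x 100 x 8 mm; on it a walled tray, 142 (x) x 60 (y) mm outside, 4 mm walls, tops 24 mm up. Two cells, each 50 (x) x 52 (y) mm inside, floor 8 mm up, centred 42 mm either side of the middle along x. The black sprung seal ring lies round the tray.
- cell_1 (a point): Centre of the floor of the cell at +x of the base; axes as the base.
- cell_2 (a point): Centre of the floor of the cell at -x of the base; axes as the base.
- jar_1_mid (a point): Round whitish translucent flux jar with black cap, 42 mm across, 52 mm tall, straight side up to 46 mm, about 60 g, standing upright. The point is its centre, 26 mm above its underside; z up. Either jar may go in either cell.
- jar_2_mid (a point): The other flux jar, alike; the point is its centre, 26 mm above its underside.
- cover: Loose blue hood, open below, 160 (x) x 76 (y) x 58 mm, 0.25 kg with fastener. Origin: centre of its lower rim; x along its long side, z up. Inside 149 x 65 mm, 54 deep: 2.5 to 3.5 mm play each side over the tray walls; fits either way round. Origin 15 mm above the base's when resting on the seal, 10 mm pressed. White marks on top lie along x. Lift it by the fastener's bar (over its centre of mass).
- fastener_grip (a point): Point on the fastener's black bar, on the turning axis at the cover's centre, 79 mm above the cover's lower rim; x along the bar, z up. Bar 44 mm long, 10 thick, 30 tall: foot 62, top 92 mm above the rim; on a 48 mm steel disc. Inside the cover its shaft carries a blade, 26 x 5 mm, along the bar, underside 25 mm above the rim.
- slot (a point): Mouth of the receptacle amid the base, between the cells: two steel rails, tops 38 mm above the bench, with a 16 mm wide slot between them along the base's x (axes as the base). With the fastener's blade across it, the cover can sink only about 2 mm on the seal; in line, the blade passes.
- fastener (a joint): Turn of the fastener in the cover, rad: 0 = bar in line with the white marks (and blade with the slot); negative at the start (-1.42 to -1.12); grows clockwise seen from above; stops at 0.25. Friction 0.05 N m; it stays where it is left.
- seal (a joint): How far the spring seal ring is pressed down, m: 0 at rest, 0.005 fully squeezed (stop). With the cover's weight on it, about 7 N of push squeezes it fully; it springs back when let go.
- loupe_mid (a point): Black eye loupe, 43 mm across, 34 mm tall, a bystander; the point is its centre.
- wafer_mid (a point): Flat round whitish wafer box, 69 mm across, 16 mm tall, a bystander; the point is its centre.

How it is judged:
By the outcome, as a careful person would: the job done as asked, in the order asked, and still so for the second after the job is handed in, while the arm keeps its last pose, push and grip.
It also fails if it takes over 70 s, if anything falls off the work surface, if the arm or the gripper's body presses on something with over 40 N, if the wrist force passes 120 N, or if a joint passes its speed limit or range.

## Working session

There is one attempt and no reset: what is moved stays moved. The work goes in short steps, each a Python script; the robot and the scene stay as the last script left them, time stands still between calls to the robot, and variables do not carry over. Pictures are saved under pics/ and viewed, at most 10 in all, crops included, and the job is handed in when it is done.

```bash
mkdir -p pics; ls
python3 - <<'E'
from station import ctrl,kin,eyes
import cv2,numpy as np
for n in ["top","side"]:
    p,d=eyes.read_camera(n); cv2.imwrite(f"pics/{n}0.png",p[:,:,::-1]); np.save(f"{n}0.npy",d)
    c=eyes.calibration(n); print(n,c["camera_matrix"].round(1).tolist(),c["camera_from_world"].round(3).tolist())
c=eyes.calibration("wrist"); print({k:np.round(v,2).tolist() for k,v in c.items()})
print(ctrl.current_eef_rot(),ctrl.current_t())
E
```

```text
pics
top [[535.5, 0.0, 324.7], [0.0, 535.5, 229.1], [0.0, 0.0, 1.0]] [[-0.019, -1.0, -0.018, -66.751], [-0.99, 0.022, -0.138, 562.668], [0.138, 0.015, -0.99, 853.537], [0.0, 0.0, 0.0, 1.0]]
side [[617.1, 0.0, 312.1], [0.0, 617.1, 237.1], [0.0, 0.0, 1.0]] [[-0.88, -0.474, -0.024, 474.478], [-0.154, 0.333, -0.93, 205.153], [0.449, -0.815, -0.366, 603.138], [0.0, 0.0, 0.0, 1.0]]
{'camera_matrix': [[371.65, 0.0, 322.39], [0.0, 371.65, 231.43], [0.0, 0.0, 1.0]], 'T_tool_cam': [[-0.0, -0.96, -0.28, 72.09], [1.0, -0.0, -0.0, 0.62], [-0.0, -0.28, 0.96, -142.63], [0.0, 0.0, 0.0, 1.0]]}
[-3.07022977e+00 -6.57308701e-01  2.65062222e-04] 0.1
```

View pics/top0.png

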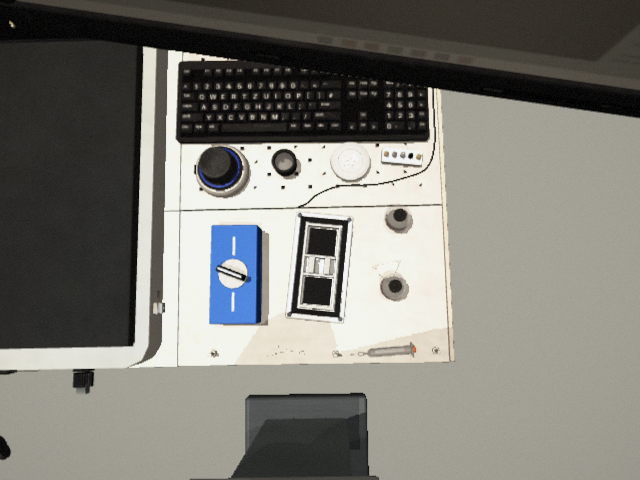

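View pics/side0.png

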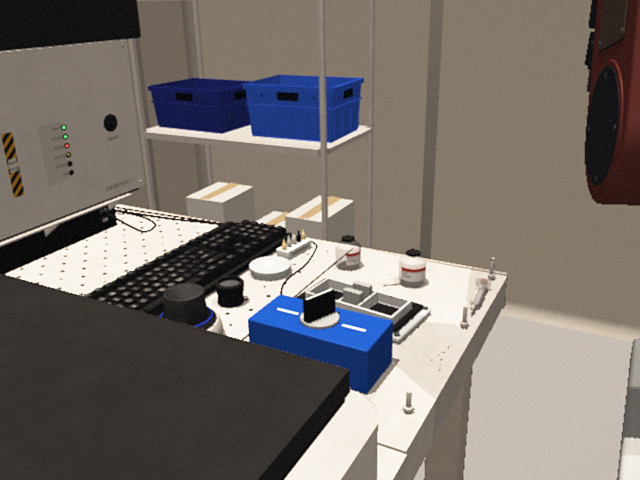

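The top view shows the cover at (233,273) with its bar from (218,267) to (247,279), the base at (319,267), and the jars at (400,216) and (395,287). The loupe (285,162) and wafer box (350,162) lie farther off. In the side view the jars stand upright at (348,252) and (413,268).

```bash
cat > h.py <<'E'
from station import ctrl,kin,eyes
import cv2,numpy as np
from scipy.spatial.transform import Rotation as R
V,U=np.mgrid[0:480,0:640].astype(float)
def cloud(name,d,T_tool=None):
    """world xyz for every pixel (nan without reading)"""
    c=eyes.calibration(name); K=c["camera_matrix"]; x=(U-K[0,2])/K[0,0]; y=(V-K[1,2])/K[1,1]
    if name=="wrist":
        r=np.hypot(x,y)+1e-9; s=np.tan(r)/r; x,y=x*s,y*s; T=T_tool@c["T_tool_cam"]
    else: T=np.linalg.inv(c["camera_from_world"])
    P=np.stack([x*d,y*d,d],-1)@T[:3,:3].T+T[:3,3]; P[d<=0]=np.nan; return P
def toolT():
    T=np.eye(4); T[:3,:3]=R.from_rotvec(ctrl.current_eef_rot()).as_matrix(); T[:3,3]=ctrl.current_tcp_pos(); return T
def shot(name,tag):
    T=toolT(); p,d=eyes.read_camera(name); cv2.imwrite(f"pics/{tag}.png",p[:,:,::-1]); np.savez(f"{tag}.npz",p=p,d=d,T=T); return p,cloud(name,d,T)
def down(a):
    """tool pointing down, its x axis at world yaw a"""
    return (R.from_euler('z',a)*R.from_euler('x',np.pi)).as_rotvec()
def proj(name,X,T_tool=None):
    c=eyes.calibration(name);K=c["camera_matrix"]
    M=np.linalg.inv(T_tool@c["T_tool_cam"]) if name=="wrist" else c["camera_from_world"]
    X=np.atleast_2d(X)@M[:3,:3].T+M[:3,3]
    if name=="wrist":
        r=np.hypot(X[:,0],X[:,1])+1e-9; s=np.arctan2(r,X[:,2])/r
        return np.c_[X[:,0]*s*K[0,0]+K[0,2],X[:,1]*s*K[1,1]+K[1,2]]
    return np.c_[X[:,0]/X[:,2]*K[0,0]+K[0,2],X[:,1]/X[:,2]*K[1,1]+K[1,2]]
E
python3 - <<'E'
from h import *
for n in ["top","side"]:
    P=cloud(n,np.load(n+"0.npy")); z=P[...,2]
    im=cv2.imread(f"pics/{n}0.png").astype(int)
    if n=="top":
        print("bench z",np.nanmedian(z[215:355,265:290]))
        for nm,(u,v) in dict(j1=(400,216),j2=(395,287),base=(319,267),cover=(233,273),loupe=(285,162),wafer=(350,162),kb=(300,110),machine=(60,200),edge=(150,200),knob=(220,165)).items(): print(nm,P[v,u].round(1))
    x,y=P[...,0],P[...,1]
    m=((z>8)&(x>230)&(x<720)&(abs(y)<330)).astype(np.uint8)
    k,l,s,c=cv2.connectedComponentsWithStats(m)
    for i in range(1,k):
        if s[i,4]>100:
            q=P[l==i]; print(n,s[i],np.percentile(q,[1,50,99],axis=0).round(0).tolist())
    blue=(im[...,0]>120)&(im[...,2]<60)&(z>20)&(z<90)
    q=P[blue&(z>50)]; print("blue top",np.median(q[:,2]),cv2.minAreaRect(q[:,:2].astype(np.float32)))
E
```

```text
bench z -2.252925519907876
j1 [ 578.3 -202.6   51.9]
j2 [ 462.6 -189.9   53.4]
base [500.2 -67.   10.4]
cover [488.3  65.   88.6]
loupe [680.2 -12.4  29.4]
wafer [ 680.8 -124.3   16.8]
kb [774.6 -39.1  23.6]
machine [606.9 333.8 105.9]
edge [610.3 203.6  72.8]
knob [668.   91.8  64.9]
top [    0     0   640   118 46037] [[582.0, -310.0, 518.0], [612.0, -149.0, 569.0], [658.0, 139.0, 645.0]]
top [   55   128   111   267 24460] [[326.0, 200.0, 17.0], [525.0, 253.0, 106.0], [716.0, 328.0, 110.0]]
top [ 331  142   39   39 1194] [[651.0, -156.0, 10.0], [683.0, -124.0, 14.0], [716.0, -93.0, 18.0]]
top [ 194  145   55   53 2241] [[628.0, 56.0, 10.0], [663.0, 93.0, 34.0], [713.0, 143.0, 71.0]]
top [381 147  42  19 625] [[674.0, -248.0, 9.0], [688.0, -213.0, 16.0], [705.0, -180.0, 35.0]]
top [271 149  25  26 513] [[661.0, -30.0, 9.0], [681.0, -11.0, 30.0], [702.0, 10.0, 36.0]]
top [385 205  26  26 545] [[560.0, -221.0, 12.0], [577.0, -199.0, 41.0], [599.0, -181.0, 54.0]]
top [ 286  213   67  111 3623] [[415.0, -117.0, 8.0], [501.0, -67.0, 14.0], [588.0, -19.0, 39.0]]
top [ 209  225   53   99 
[... 579 characters left out ...]
de [336 235  25  33 682] [[559.0, -211.0, 9.0], [574.0, -189.0, 33.0], [595.0, -180.0, 53.0]]
side [399 249  28  35 802] [[443.0, -199.0, 8.0], [459.0, -177.0, 33.0], [482.0, -168.0, 53.0]]
side [250 256  42  22 698] [[650.0, -155.0, 9.0], [679.0, -118.0, 15.0], [713.0, -90.0, 17.0]]
side [215 276  30  28 680] [[660.0, -28.0, 9.0], [675.0, -1.0, 29.0], [699.0, 11.0, 35.0]]
side [470 277  22  33 333] [[348.0, -221.0, 8.0], [355.0, -180.0, 14.0], [370.0, -130.0, 17.0]]
side [    0   278   429   202 43193] [[345.0, -91.0, 10.0], [480.0, 255.0, 107.0], [711.0, 329.0, 109.0]]
blue top 58.08955072281077 ((923.797119140625, -809.7388305664062), (450.623046875, 2097.555419921875), 34.51664352416992)
```

Run:
```python
from h import *
for a in [0,np.pi/2,np.pi,-np.pi/2]:
    q=kin.solve_ik([490,-60,200],down(a)); print(a,None if q is None else np.round(q,2))
ctrl.movep([500,-60,190],down(0)); p,P=shot("wrist","w1"); 
try:
    ctrl.movep([480,-50,190],down(np.pi)); 
except ctrl.PlanningError as e:
    print(e); ctrl.movep([480,-50,190],down(np.pi/2))
shot("wrist","w2"); print(ctrl.current_t(),ctrl.current_q())
a,b=[cv2.imread(f"pics/w{i}.png") for i in(1,2)]
cv2.imwrite("pics/w12.png",cv2.resize(np.vstack([a[40:400],b[40:400]]),None,fx=.8,fy=.8))
```

```text
0 [-0.28 -0.07  1.9  -0.    1.32  1.29]
1.5707963267948966 [-0.28 -0.07  1.9   0.    1.32 -0.28]
3.141592653589793 [-0.28 -0.07  1.9   0.    1.32 -1.85]
-1.5707963267948966 None
4.8833 [-2.67417994e-01 -9.13223528e-02  1.93304252e+00 -3.22409490e-06
  1.29983637e+00 -1.83788427e+00]
```

View pics/w12.png

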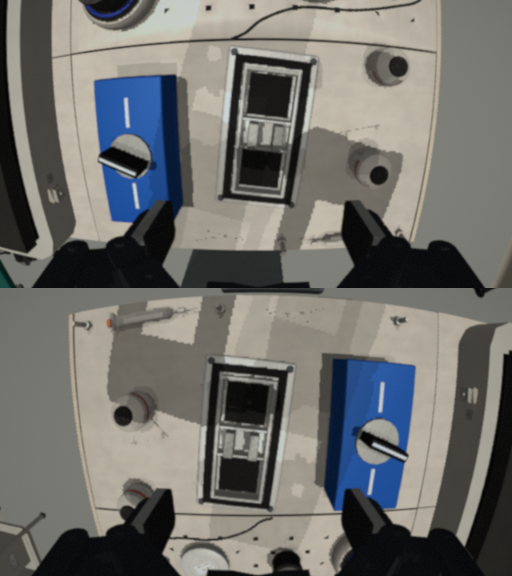

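The two wrist views, taken from opposite sides, show cover, bar, base and both jars clear of each other. Next I fit the poses in each view.

```bash
cat > fit.py <<'E'
from h import *
def rect(q):
    (c,s,a)=cv2.minAreaRect(q[:,:2].astype(np.float32))
    if s[0]<s[1]: a-=90; s=s[::-1]
    return np.round(c,1),np.round(s,1),round((a+90)%180-90,2)
def big(m,P):
    k,l,s,c=cv2.connectedComponentsWithStats(cv2.morphologyEx(m.astype(np.uint8),cv2.MORPH_OPEN,np.ones((2,2)))); i=1+np.argmax(s[1:,4]); return P[l==i]
def near(P,c,r): return np.hypot(P[...,0]-c[0],P[...,1]-c[1])<r
if __name__=="__main__":
  for n,tag in [("wrist","w1"),("wrist","w2"),("top","top")]:
    if n=="wrist": f=np.load(tag+".npz"); P=cloud(n,f["d"],f["T"])
    else: P=cloud(n,np.load("top0.npy"))
    x,y,z=np.moveaxis(P,-1,0)
    b=near(P,(530,0),9)|near(P,(440,-5),9); z0=np.nanmedian(z[b]); print(tag,"bench",z0); z=z-z0
    m=near(P,(489,66),110)&(abs(z-58)<5); q=big(m|(near(P,(489,66),40)&(z>50)),P); print(" cover",rect(q),np.median(P[m][:,2])-z0)
    m=near(P,(489,66),30)&(z>84); q=P[m]; print(" bar",rect(q),np.nanmedian(z[m]),len(q))
    m=near(P,(500,-67),120)&(z>4)&(z<45); q=big(m,P); print(" flange",rect(q))
    m=near(P,(500,-67),85)&(z>19)&(z<45); q=P[m]; print(" tray",rect(q))
    m=near(P,(500,-67),40)&(z>33)&(z<45); q=P[m]; print(" rails",rect(q),np.nanmedian(z[m]))
    for c in [(578,-200),(463,-190)]:
        m=near(P,c,30)&(z>47); print(" cap",rect(P[m])[:2],np.nanmedian(z[m]),m.sum())
        m=near(P,c,35)&(z>8); print(" jar",np.round(cv2.minEnclosingCircle(P[m][:,:2].astype(np.float32))[0],1))
E
python3 fit.py
```

```text
w1 bench -1.2288410249727804
 cover (array([nan, nan]), array([0., 0.]), 0.0) 59.262761020213134
 bar (array([487.8,  69.9]), array([44.2, 10.9]), 68.02) 92.7099377445557 884
 flange (array([495.7, -69.3]), array([187.1, 100.2]), -7.16)
 tray (array([499.9, -68. ]), array([142.4,  60.8]), -6.65)
 rails (array([499.9, -68. ]), array([36.3, 28.9]), 84.01) 39.1365367120556
 cap (array([ 578.7, -202.2]), array([23.4, 22.7])) 52.825449663260144 546
 jar [ 578.5 -202.2]
 cap (array([ 463.4, -189.6]), array([23.1, 21.9])) 52.89277870091851 490
 jar [ 462.8 -190.3]
w2 bench -1.3042204183353192
 cover (array([517. ,  84.3]), array([206.7, 138.1]), 25.52) 59.426998823173506
 bar (array([489.7,  70. ]), array([44.6, 10.5]), 68.59) 93.20259239125281 767
 flange (array([nan, nan]), array([0., 0.]), 0.0)
 tray (array([502.6, -68.1]), array([142.1,  60.8]), -6.59)
 rails (array([502.4, -68.2]), array([36.7, 28.9]), 82.97) 39.26250319881416
 cap (array([ 577.8, -206. ]), array([23.5, 13.5])) 52.954680915355596 233
 jar [ 579.6 -203. ]
 cap (array([ 464.7, -190.7]), array([22.5, 22. ])) 52.940712311009975 532
 jar [ 464.7 -190.4]
top bench -1.9626932204312197
 cover (array([404.4,  40.2]), array([4.8, 0. ]), 87.72) 59.18430361096921
 bar (array([489. ,  70.7]), array([44., 10.]), 68.07) 92.9464384023571 187
 flange (array([nan, nan]), array([0., 0.]), 0.0)
 tray (array([502.3, -68.1]), array([159.5,  79.4]), -6.94)
 rails (array([501.4, -67.3]), array([35.8, 27.7]), 83.17) 38.94616578904282
 cap (array([ 589.3, -206.4]), array([41.7, 37.6])) 586.413964991629 5077
 jar [ 588.6 -201.9]
 cap (array([ 462.7, -189.9]), array([24.3, 22.6])) 52.90558690531299 154
 jar [ 464.2 -189.7]
```

Run:
```python
from fit import *
for tag,zb in [("w1",-1.23),("w2",-1.3)]:
    f=np.load(tag+".npz"); P=cloud("wrist",f["d"],f["T"]); p=f["p"].astype(int); z=P[...,2]-zb
    blue=(p[...,2]>100)&(p[...,0]<80)
    m=near(P,(489,68),95)&(abs(z-59)<3.5); q=P[m]; print(tag,rect(q),len(q))
    white=(p.min(-1)>150)&m&~near(P,(489,70),27); w=P[white]
    d=w[:,:2]-w[:,:2].mean(0); u,s,vt=np.linalg.svd(d,full_matrices=False); print("marks",w[:,:2].mean(0),np.degrees(np.arctan(vt[0,1]/vt[0,0])),len(w))
    m=near(P,(489,68),95)&(z>8)&(z<50); q=P[m]; print("sides",rect(q))
for a in [-6.6,173.4]:
  for r in [0,90,-90]:
    q=kin.solve_ik([501,-68,150],down(np.radians(a+r))); print(a+r,None if q is None else np.round(q,2))
```

```text
w1 (array([487.7,  70.4]), array([159.9,  77.3]), -0.59) 11483
marks [493.16468023  70.57087733] -0.48694825855516205 276
sides (array([507.2,  25.4]), array([175. ,  96.4]), 23.87)
w2 (array([489.8,  69.9]), array([160.2,  77.3]), -1.0) 12146
marks [484.39854481  70.47205116] -0.3560938977854133 269
sides (array([488.4,   3.2]), array([158.4,  60.2]), -0.97)
-6.6 [-0.29  0.01  1.92 -0.    1.22  1.39]
83.4 [-0.29  0.01  1.92 -0.    1.22 -0.18]
-96.6 None
173.4 [-0.29  0.01  1.92  0.    1.22 -1.75]
263.4 None
83.4 [-0.29  0.01  1.92 -0.    1.22 -0.18]
```

```bash
cat >> h.py <<'E'
BASE=np.array([501.2,-68.0]); YAW=np.radians(-6.62); EX=np.array([np.cos(YAW),np.sin(YAW)])
def st(s): print(s,"t",round(ctrl.current_t(),2),"tcp",np.round(ctrl.current_tcp_pos(),1),"w",round(ctrl.current_width(),1),"F",np.round(ctrl.current_ft_force(),1),"g",round(ctrl.current_grasp_force(),1))
def jar(c,dst,h=21):
    o=down(YAW)
    ctrl.movep([*c,100],o); ctrl.movel([*c,h],velocity=150); ctrl.grip(30); st("grip")
    ctrl.movel([*c,h+75],velocity=150); st("lift")
    ctrl.movel([*dst,h+75],velocity=150); ctrl.movel([*dst,h+12],velocity=120); ctrl.movel([*dst,h+8.3],velocity=25); st("placed")
E
python3 - <<'E'
from h import *
jar((463.8,-190.3),BASE-42*EX)
shot("wrist","j2")
E
```

```text
grip t 8.56 tcp [ 464.8 -190.8   22.2] w 40.1 F [0.1 0.3 6.8] g 60.5
lift t 9.21 tcp [ 463.2 -190.    95.3] w 40.6 F [-0.5 -0.1 -0.8] g 60.5
placed t 11.18 tcp [460.7 -63.6  30.2] w 40.3 F [ 1.9 -0.4  2.2] g 60.7
```

Run:
```python
from h import *
def release():
    ctrl.grip(66); c=ctrl.current_tcp_pos(); ctrl.movel([c[0],c[1],105],velocity=200)
release()
jar((578.8,-202.4),BASE+42*EX)
release(); st("rel")
p,P=shot("wrist","j1")
cv2.imwrite("pics/j1b.png",p[:,:,::-1])
for c in [BASE-42*EX,BASE+42*EX]:
    m=(np.hypot(P[...,0]-c[0],P[...,1]-c[1])<30)&(P[...,2]>54); print(c,m.sum(),P[m].mean(0) if m.sum() else 0,np.ptp(P[m],0))
```

```text
grip t 13.91 tcp [ 580.3 -203.1   23. ] w 40.3 F [-0.7  0.4  7.7] g 60.8
lift t 14.56 tcp [ 578.2 -202.2   95.2] w 40.1 F [-0.2 -0.8 -0.1] g 60.5
placed t 16.58 tcp [543.8 -73.3  31. ] w 40.3 F [-4.  -0.5 11.1] g 61.7
rel t 17.48 tcp [542.8 -72.8 104.9] w 66.0 F [ 0.1 -0.4 -0.2] g 0.0
[459.48003145 -63.15807637] 790 [463.54039952 -63.80614206  59.10271652] [24.02010596 22.94081558  7.23602327]
[542.91996855 -72.84192363] 23496 [557.91133017 -74.61434879 189.20982749] [ 32.55624276  56.12148528 156.72844818]
```

View pics/j1b.png

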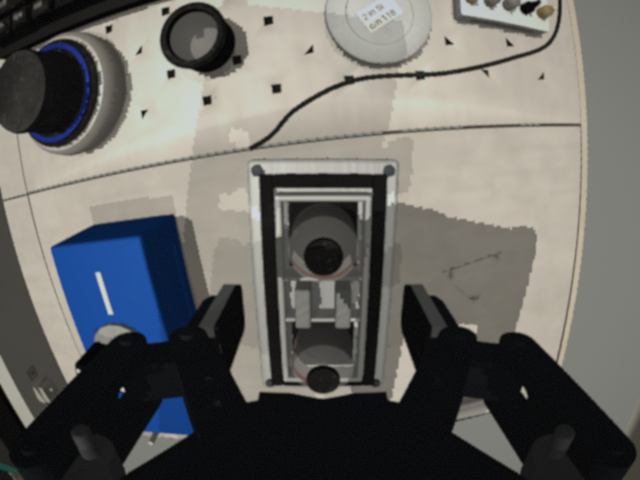

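Both jars stand in their cells, caps at (323,257) and (323,380). Next I pick up the cover and check its yaw in the hand.

Run:
```python
from h import *
from fit import rect
f=np.load("j1.npz"); P=cloud("wrist",f["d"],f["T"])
for v,u in [((235,300),(290,360)),((362,396),(300,345))]:
    q=P[v[0]:v[1],u[0]:u[1]].reshape(-1,3); q=q[(q[:,2]>56)&(q[:,2]<70)]; print("cap",rect(q),np.percentile(q[:,2],[5,50,95]).round(1))
c=(488.8,69.9); o=down(np.radians(68.3))
ctrl.movel([542.8,-72.8,150],velocity=250)
ctrl.movep([*c,130],o); ctrl.grip(45); ctrl.movel([*c,66],velocity=120); st("at"); ctrl.grip(2); st("grip")
ctrl.movel([*c,96],velocity=60); ctrl.movel([*c,150],velocity=120); ctrl.pause(.2); st("lift")
p,P=shot("wrist","c1"); z=P[...,2]; print("wristcloud",np.nanpercentile(z,[50,90]))
m=(abs(z-141)<3.5)&(np.hypot(P[...,0]-488,P[...,1]-70)<95); print(rect(P[m]),m.sum())
```

```text
cap (array([545.7, -73.5]), array([21.6, 21.1]), -32.65) [58.3 59.7 60.7]
cap (array([461.8, -63.7]), array([21.6, 21. ]), -18.54) [57.3 59.6 60.5]
at t 19.87 tcp [489.2  69.9  66.4] w 45.2 F [ 0.7 -0.2  0.3] g 0.0
grip t 20.27 tcp [489.6  69.9  67. ] w 8.9 F [-0.8 -0.2  5.8] g 59.6
lift t 21.73 tcp [488.   69.9 148.8] w 9.1 F [-0.  -0.  -1.9] g 58.6
wristcloud [ 28.69218456 234.50949765]
(array([489.2,  70. ]), array([160.1,  76.5]), -0.66) 35867
```

View pics/c1.png

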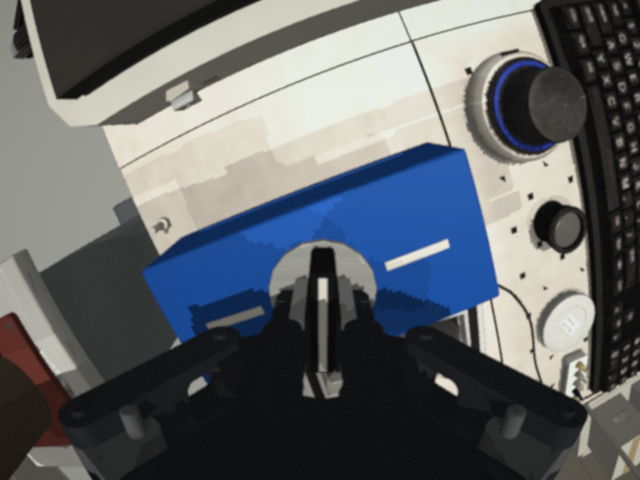

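The cover hangs level by its bar, which shows at (322,320), with the top face fully visible and its yaw at -0.66°.

Run:
```python
from h import *
from fit import rect
o=down(YAW+np.radians(68.96))
ctrl.movel([*BASE,150],o,velocity=90); ctrl.pause(.2); st("over")
p,P=shot("wrist","c2"); m=(abs(P[...,2]-141)<4)&(np.hypot(P[...,0]-501,P[...,1]+68)<95); print(rect(P[m]),m.sum())
ctrl.movel([*BASE,100],velocity=80); st("100"); 
for z in [94,91,89,87,85]:
    ctrl.movel([*BASE,z],velocity=40); st(z)
    if abs(ctrl.current_ft_force()[2]+2)>6: break
```

```text
over t 23.67 tcp [501.2 -67.7 150. ] w 8.9 F [-0.2  0.4 -2.8] g 58.6
(array([502.5, -67.3]), array([160.1,  76.5]), -6.77) 35287
100 t 24.49 tcp [501.4 -68.1 100.2] w 8.8 F [-0.5 -0.7 -1.6] g 58.6
94 t 24.79 tcp [501.1 -68.   93.9] w 8.9 F [-0.1  0.3 -1.5] g 58.6
91 t 25.04 tcp [501.  -68.   90.8] w 8.7 F [ 0.4 -0.4 -2.7] g 58.6
89 t 25.29 tcp [501.1 -68.   88.8] w 8.4 F [-0.  -0.3 -1.8] g 58.6
87 t 25.54 tcp [501.1 -68.   86.8] w 9.0 F [ 0.  -0.1 -2.4] g 58.6
85 t 25.79 tcp [501.1 -68.   84.8] w 9.0 F [ 0.  -1.5 -2.9] g 58.6
```

Run:
```python
from h import *
for z in [83.5,82.5,82,81.5,81,80.5,80]:
    ctrl.movel([*BASE,z],velocity=25); ctrl.pause(.1); F=np.mean([ctrl.current_ft_force()[2] for _ in range(5)]); st(z)
    if F>1: break
```

```text
83.5 t 26.14 tcp [501.2 -68.   83.5] w 8.5 F [-0.7 -0.2 -1.9] g 58.6
82.5 t 26.49 tcp [501.2 -68.   82.5] w 9.2 F [ 0.4 -0.4 -2.6] g 58.6
82 t 26.84 tcp [501.3 -68.1  82.1] w 8.8 F [-0.5  0.6 -0.2] g 58.7
81.5 t 27.19 tcp [501.4 -68.1  81.8] w 9.1 F [-1.   0.5  1.3] g 59.1
```

Run:
```python
from h import *
from fit import rect
for a in [46,23,0]:
    ctrl.movep([*BASE,81.3],down(YAW+np.radians(a))); st(a)
ctrl.pause(.2); print(ctrl.current_ft_torque(),np.degrees(R.from_rotvec(ctrl.current_eef_rot()).as_euler('ZYX')))
p,P=shot("wrist","c3"); z=P[...,2]; print(np.nanmedian(z[abs(z-73)<5]))
m=(abs(z-72.5)<4)&(np.hypot(P[...,0]-501,P[...,1]+68)<95); print(rect(P[m]),m.sum())
w=m&(p.min(-1)>150)&(np.hypot(P[...,0]-501,P[...,1]+68)>27); q=P[w][:,:2]; vt=np.linalg.svd(q-q.mean(0),full_matrices=False)[2]; print("mark",q.mean(0),np.degrees(np.arctan(vt[0,1]/vt[0,0])),len(q))
```

```text
46 t 27.66 tcp [501.3 -68.   81.5] w 9.0 F [-0.7  1.2  2.6] g 59.2
23 t 28.12 tcp [501.3 -68.   81.4] w 8.9 F [-1.4 -0.5  2.4] g 59.2
0 t 28.59 tcp [501.3 -68.   81.3] w 9.3 F [-0.6  0.3  2.9] g 59.2
[ 0.12941637  0.12825266 -0.02007155] [-6.47790201e+00 -7.02893553e-03 -1.79998487e+02]
72.3109816620941
(array([509.9, -68.9]), array([145.2,  76.8]), -6.59) 33449
mark [534.18429934 -71.59656188] -6.405997253091403 817
```

View pics/c3.png

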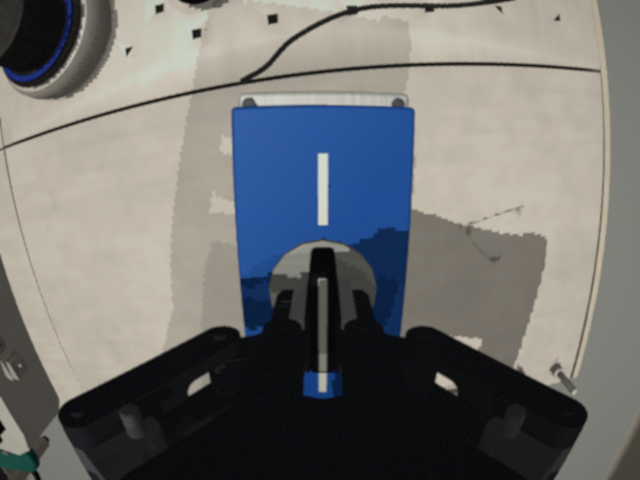

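The cover stayed square at -6.6°, and the bar at (322,320) now lines up with the white mark at (323,190). Next I press it down.

Run:
```python
from h import *
for z in [80,79,78,77,76,75.5,75,74.5,74,73.5]:
    ctrl.movel([*BASE,z],velocity=25); ctrl.pause(.15); F=np.mean([ctrl.current_ft_force()[2] for _ in range(5)]); st(z)
    if F>20: break
```

```text
80 t 29.24 tcp [501.3 -68.   80.1] w 9.0 F [-0.3  0.9  3.6] g 59.4
79 t 29.64 tcp [501.3 -68.   79.1] w 8.7 F [-1.6  0.9  4.2] g 59.6
78 t 30.04 tcp [501.3 -68.   78.2] w 8.5 F [-2.1  1.3  5.7] g 59.7
77 t 30.44 tcp [501.3 -68.   77.3] w 8.6 F [-2.6  1.8  6.9] g 59.9
76 t 30.84 tcp [501.4 -68.   77. ] w 8.6 F [-4.4  1.7 11.8] g 60.8
75.5 t 31.24 tcp [501.5 -68.   76.9] w 8.7 F [-6.   1.9 15.5] g 61.4
75 t 31.64 tcp [501.6 -68.1  76.9] w 8.9 F [-7.8  3.6 18.9] g 61.9
74.5 t 32.04 tcp [501.6 -68.1  76.8] w 8.9 F [-8.8  3.  22.4] g 62.5
```

Run:
```python
from h import *
from fit import rect
ctrl.pause(.5); st("hold")
p,P=shot("wrist","c4"); z=P[...,2]; m=(abs(z-67)<4)&(np.hypot(P[...,0]-501,P[...,1]+68)<95); print(np.median(z[m]),rect(P[m]))
ctrl.finish_job()
```

```text
hold t 32.54 tcp [501.6 -68.1  76.8] w 8.6 F [-9.1  4.1 22.9] g 62.5
67.85559258696286 (array([510.3, -68.9]), array([145.2,  76.5]), -6.63)
the job is handed in; nothing more can be done
```

I handed the job in at about 33 s: both jars stand in their cells, the cover sits square on the seal with the bar turned in line with the marks, and the arm is still pressing it down against the stop with about 23 N.

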